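# Refit the fan of the bench fume extractor

## Robot

A 7-joint arm with a two-finger parallel gripper is mounted at the origin on a cart in front of the work surface, level with it; the furniture and walls round the work are solid. World frame = base frame: x ahead of the robot, y to its left, z up, the work surface at z = 0. Lengths are in m, angles in rad, forces in N, time in s.
With the tool pointing down it reaches from about 0.4 to 0.875 m from the base axis. Payload 19.3 kg.
Tool frame: the origin (TCP) lies between the finger pads; the fingertips stand 17 mm ahead of it and the grasp point (between the pads) lies 2 mm behind it; z points along the fingers, y is the line along which they close (so a half turn about z gives the same grasp; the last joint's range is limited). The gripper opens to 85 mm and grips with 20 to 120 N. Pads are 22 mm wide; open, the fingers measure 114 mm over their backs; the gripper's body (76 mm by 85 mm) begins 54 mm behind the grasp point. The pads swing forward as they close: fully open they stand 13 mm farther back than shut.
Start: joints at [1.227, 0.521, -0.036, 1.599, 0.021, 1.021, -0.113], TCP at [0.169, -0.602, 0.248] pointing down, gripper open.
Joint ranges: [-2.91, 2.91], [-0.3, 2.13], [-1.5, 1.42], [0.17, 2.43], [-1.26, 4.41], [0.16, 1.93], [-2.52, 2.52]. Speed limits (rad/s): [1.89, 1.89, 2.39, 2.39, 3.01, 3.01, 3.01].

## Interface

Orientations are given as [roll, pitch, yaw] about the fixed x, y, z axes, in that order (R = Rz(yaw) Ry(pitch) Rx(roll)).
In Python, from workcell import bot gives the robot as it stands.
- The arm moves only by the shell command python3 -m inch 'ROWS' [FORCE]. ROWS is JSON, a list of rows, each a list of 7 numbers: the shift along the tool's x, y, z in units of 200 mm (1.0 is 200 mm), then the turn, a rotation vector about the tool's x, y, z in units of 90 degrees (1.0 is 90 degrees), then the opening, from 0 (shut) to 1 (fully open). In form: [[x, y, z, rx, ry, rz, grip], ...]. A call has 1 to 20 rows; each row is the pose to reach, as a shift and turn from the pose commanded when the call began, along the tool's axes at that moment; what a row does not reach only later rows make up. A row lasts 1/8 s, in which the tool goes at most 62.5 mm and 10.7 degrees, less where a joint would pass 70% of its speed; a pose out of reach is approached as far as the arm can. A call with a number of a shift or a turn outside -1 to 1 is refused whole. A call with a gripper value outside its range is refused whole. The fingers move at their own pace and stop on an object; FORCE is the grip in N (left out, the last holds). Time passes only in rows, so rows that repeat a pose let the fingers close. It gives the time, the measured TCP pose, the force, the opening and the grip force at its end, in the units of the state.
- bot.observe(): the state, without advancing time (a new reading comes with each control period).
- bot.grab_frame(name): name is "scene" or "side" or "wrist"; returns a dict with "img" (384x512x3 uint8, red, green, blue), "z_map" (384x512 float32, m along the optical axis (not along the pixel's ray), 0 where there is no reading), "vfov" (degrees; the focal length in pixels is half the picture's height over the tangent of half this angle, whatever the lens; pixels are square), "cx", "cy" (the principal point, pixels), "rvec" (rotation vector, rad) and "tvec" (3), from world to camera coordinates, as OpenCV has them. Camera axes: x right, y down, z forward; pixel columns grow to the right and rows downward; lengths in m; the calibration is good to about 2 mm. A picture is of the moment at which its call begins.
- bot.job_done(): hands the job in; it is judged then, once.
The state is a dict: "clock": time; "qpos": joint angles; "qd": joint speeds; "joint_efforts": joint torques, N m; "position": TCP position; "tool_rot": TCP orientation; "force": force on the tool from outside, world axes, zero at the start; "moment": the same for the moment, N m; "grip_width": finger opening in m; "finger_force": force on a finger pad.
Only numpy, scipy, OpenCV 4.12 (cv2) and the standard library are available. Lean on these libraries where they do the work, as an engineer would, in place of code of your own. Each camera call takes 0.05 s, during which the arm holds its last target. There are 200 camera calls.

## Task

Refit the fan in the fume extractor's housing: lift the hinged cover right open, set the fan fully down into the square pocket between the corner tabs with its open rotor side facing up and its strut side down, then shut the cover and turn the turnbutton square across the cover's edge to lock it. Do not knock over the flux bottle.

Things in the scene. Friction and masses are not known exactly. Their poses are not given: they have to be found in the camera images.
- housing: Grey sheet-steel fan housing, fixed, lying on its back: a tray 88 mm (x) by 140 mm (y) with 2.5 mm walls, 44 mm high on the hinge side and 25 mm on the other three, inner floor 11.5. A 32 mm hose spigot stands 26 mm out below the hinge. Origin: centre of the underside; x points to the hinge side, at the robot's left; y towards the robot; z up.
- pocket (a point): Middle of the fan pocket, level with the four rubber corner pads the fan rests on (18 mm over the bench). At each corner two bent tabs, 13 mm long with flared lips, rise 9 mm above the pads round a 63 x 63 mm square; the middle 43 mm of each side is open for fingers, down to the floor 6.5 mm below the pads. Axes as the housing's. It takes the square fan in any of its four turns.
- cover (a joint): Angle of the hinged cover, rad: 0 shut (as at the start), 1.57 upright, 1.9 on its stop; it stays open near and past upright, and falls shut by its weight below about 1.1. Grey steel, 90 x 140 x 3 mm, with a round wire guard and edges folded down 20 mm along the front (the side with the tab) and both ends; shut, the plate lies 45 to 48 mm over the bench, 2 mm above a seated fan.
- cover_tab (a point): Grip point on the cover's pull tab, which sticks out level to the right from the middle of its front edge when shut (up when open): 14 mm wide along the hinge line, 6 mm thick, rounded edges. The point is 19 mm out from the edge, 114 mm from the hinge line. Pinched on its two sides 14 mm apart, it pivots between the fingers as the cover swings. Its frame turns with the cover; y is the hinge line.
- cover_hinge (a point): Middle of the cover's hinge line, at the housing's left, 46.5 mm over the bench; the line runs along this frame's y. The tab moves about it on an arc of 114 mm radius, from its -x side up over the top.
- turnbutton (a joint): Angle of the turnbutton about its upright pivot, rad, clockwise seen from above: about 0 its tongue points to the hinge side, along the cover's near edge and clear of it; 1.57 its tongue lies square across the cover's edge, pointing along the housing's -y. It stays where it is left.
- turn_grip (a point): On the turnbutton's pivot, on the side of the housing nearest the robot, at half the height of its black upright thumb rib (30 mm long along the tongue, 9 mm thick, from 56 to 73.5 mm over the bench). The steel tongue below the rib reaches 38 mm from the pivot and lies 50 to 56 mm over the bench. This frame does not turn; axes as the housing's.
- fan: Black axial fan, 60 x 60 x 25 mm, about 75 g. Origin at its middle; its z axis points out of the open rotor side, where the blades lie free; the other side has four struts across the opening and a round pale sticker on the motor. At the start it stands on a narrow side, its y down, its rotor side to the left (turned up to 40 degrees, mostly away from the robot).
- fan_rotor_side (a point): Centre of the fan's open rotor side, 12.5 mm from the fan's origin.
- flux_bottle: Small upright amber bottle with a white nozzle, 27 mm across and 98 mm high, that stands beyond the fan; must not be knocked over. Origin at the centre of its underside, z up.

How it is judged:
On the way, in this order (a step that is already met when the one before it is completed fails the run):
1. the cover is lifted right open (value of joint cover above 1.4 rad), for 0.2 s.
2. the fan sits fully down in the pocket, rotor side up, and is let go (horizontal distance between fan and pocket below 0.004 m and z of fan in the frame of pocket below 0.0145 m and angle between fan's own z axis and vertical below 0.08 rad and contact force between the fingers and fan below 0.1 N), for 0.2 s.
3. the cover is shut (value of joint cover below 0.04 rad), for 0.2 s.
4. the turnbutton is turned across the cover's edge (value of joint turnbutton above 1.3 rad), for 0.2 s.
At the end, for the whole second after the job is handed in: The fan lies at rest in the pocket, rotor side up: its middle within 4 mm of the pocket's centre and at most 14.5 mm above the corner pads (12.5 mm when fully seated), tilted less than 0.08 rad; the cover is shut (below 0.04 rad) and the turnbutton stands across its edge (above 1.3 rad) (horizontal distance between fan and pocket below 0.004 m and z of fan in the frame of pocket below 0.0145 m and angle between fan's own z axis and vertical below 0.08 rad and linear speed of fan below 0.02 m/s and value of joint cover below 0.04 rad and value of joint turnbutton above 1.3 rad); the robot touches nothing.
It fails at once if the flux bottle is knocked over (angle between flux_bottle's own z axis and vertical above 0.5 rad).
It also fails if it takes over 69 s, if anything falls off the work surface, if the arm or the gripper's body presses on something with over 40 N, if the wrist force passes 120 N, or if a joint passes its speed limit or range.

## Working session

There is one attempt and no reset: what is moved stays moved. The work goes in short steps, Python scripts to look and compute and a shell command to move; the robot and the scene stay as the last step left them, time stands still between calls to the robot, and variables do not carry over. Pictures are saved under pics/ and viewed, at most 11 in all, crops included, and the job is handed in when it is done.

```bash
mkdir -p pics; cat > h.py <<'E'
import numpy as np,cv2
from scipy.spatial.transform import Rotation as R
from workcell import bot
def cam(n):
    f=bot.grab_frame(n); h,w=f['img'].shape[:2]
    f['f']=h/2/np.tan(np.radians(f['vfov'])/2); f['R']=R.from_rotvec(np.ravel(f['rvec'])).as_matrix(); f['t']=np.ravel(f['tvec']); return f
def world(f,u,v,z):  # depth z
    p=np.stack([(u-f['cx'])/f['f']*z,(v-f['cy'])/f['f']*z,z],-1); return (p-f['t'])@f['R']
def cloud(f):
    v,u=np.mgrid[:384,:512]; P=world(f,u,v,f['z_map'].astype(float)); P[f['z_map']<=0]=np.nan; return P
def plane(f,u,v,h):
    c=-f['R'].T@f['t']; d=f['R'].T@np.array([(u-f['cx'])/f['f'],(v-f['cy'])/f['f'],1]); return c+d*(h-c[2])/d[2]
def save(f,n,crop=None,s=1):
    i=f['img'][:,:,::-1]
    if crop: i=i[crop[1]:crop[3],crop[0]:crop[2]]
    cv2.imwrite('pics/'+n,cv2.resize(i,None,fx=s,fy=s,interpolation=cv2.INTER_CUBIC))
E
python3 - <<'E'
from h import *
s=bot.observe(); print(s)
a=cam('scene');b=cam('side')
for f in(a,b): print(f['f'],f['cx'],f['cy'],-f['R'].T@f['t'],f['R'][2])
im=np.vstack([a['img'],b['img']])[:,:,::-1]
cv2.imwrite('pics/a.png',cv2.resize(im,None,fx=.78,fy=.78))
np.savez('a.npz',A=cloud(a),B=cloud(b),ia=a['img'],ib=b['img'])
save(a,'a1.png',None,1.5);save(b,'b1.png',None,1.5)
E
```

```text
{'clock': 0.0, 'qpos': array([ 1.22682077,  0.52202246, -0.03630503,  1.60002289,  0.02120604,
        1.02111212, -0.11279885]), 'qd': array([ 1.02660164e-04, -1.03170457e-03,  2.47903572e-03, -1.39613274e-03,
       -8.88732269e-05, -6.14086801e-04,  4.65187663e-04]), 'joint_efforts': array([-5.98905142e-03, -9.27155042e+01,  1.97800756e+00, -3.69957662e+01,
        1.77996507e-02,  8.13271705e-03, -5.13724444e-05]), 'position': array([ 0.16884046, -0.60141651,  0.24771539]), 'tool_rot': array([-3.14041732e+00,  1.01712750e-04,  2.73750817e-01]), 'force': array([ 0.98553078, -0.44427398, -0.40487859]), 'moment': array([-0.02405584, -0.0091655 , -0.0401541 ]), 'finger_force': 0.0, 'grip_width': 0.08524439464390976}
361.4494018090226 255.57821378559655 189.79268289976343 [0.01894272 0.64849443 0.52414237] [ 0.54884374 -0.67897974 -0.48760338]
499.65480679547454 250.07380097181013 195.7336616407352 [ 0.51423905 -1.10062919  0.6889345 ] [ 0.01033604  0.87272536 -0.48810205]
```

View pics/a1.png

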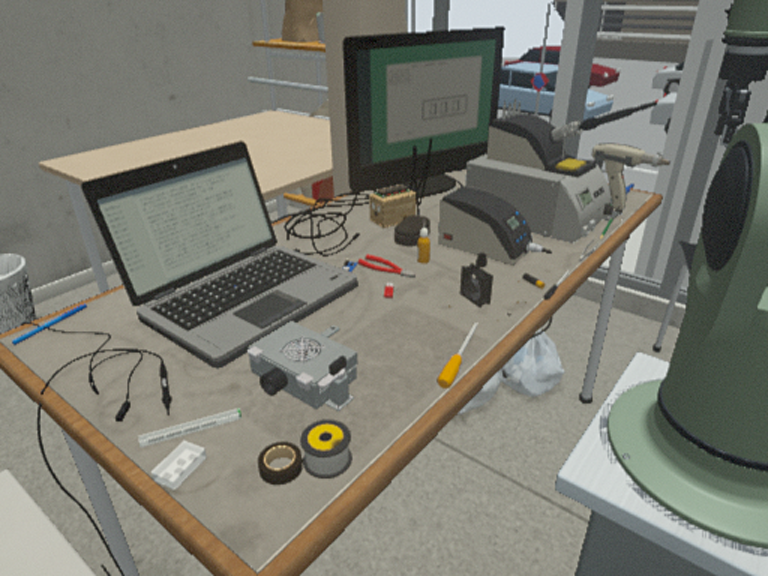

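View pics/b1.png

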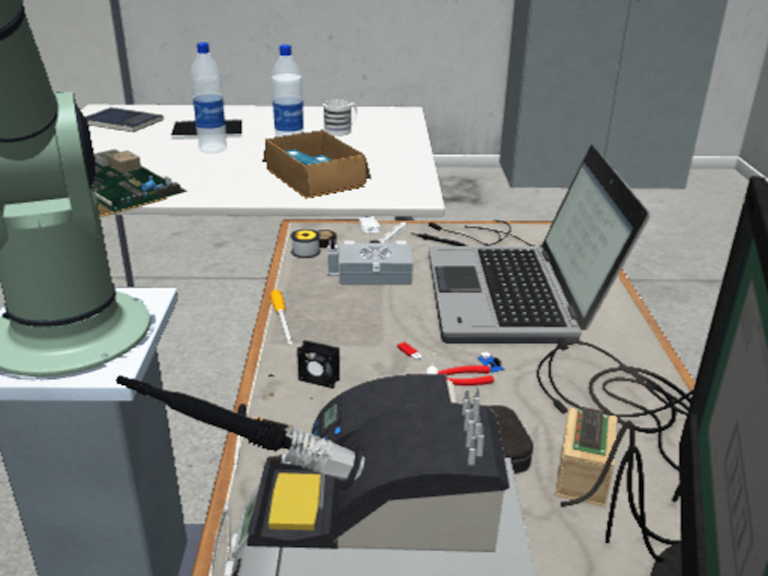

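The scene view (×1.5) shows the housing at about (303,360), with its tab at (331,330) and the black turnbutton at (338,365). The fan is at (476,284) and the amber bottle at (424,245). The side view shows the fan's sticker (strut) side at (318,366).

```bash
python3 - <<'E'
from h import *
d=np.load('a.npz')
for k,i,r in(('A','ia',[(160,210,245,280),(300,165,335,210),(275,148,292,180)]),('B','ib',[(215,150,280,195),(190,220,235,262)])):
    P=d[k]; I=d[i]
    for (x0,y0,x1,y1) in r:
        Q=P[y0:y1,x0:x1].reshape(-1,3); C=I[y0:y1,x0:x1].reshape(-1,3).astype(int)
        print(k,(x0,y0,x1,y1))
        for lo,hi in((.012,.03),(.03,.042),(.042,.05),(.05,.06),(.06,.08),(.08,.12)):
            m=(Q[:,2]>lo)&(Q[:,2]<hi)
            if m.sum()>3: print(lo,hi,m.sum(),np.percentile(Q[m],[3,50,97],axis=0).round(3).tolist())
P=d['A']
# housing top plate rect
m=((P[...,2]>.0435)&(P[...,2]<.0505)); m[:210]=0;m[280:]=0;m[:,:160]=0;m[:,245:]=0
Q=P[m][:,:2]; print('rect',cv2.minAreaRect((Q*1000).astype(np.float32)))
P=d['B'];m=((P[...,2]>.0435)&(P[...,2]<.0505)); m[:150]=0;m[200:]=0;m[:,:210]=0;m[:,285:]=0
Q=P[m][:,:2]; print('rectB',cv2.minAreaRect((Q*1000).astype(np.float32)))
# fan: dark pts
for k,b in(('A',(300,165,335,210)),('B',(190,220,235,262))):
    P=d[k][b[1]:b[3],b[0]:b[2]].reshape(-1,3);I=d['ia' if k=='A' else 'ib'][b[1]:b[3],b[0]:b[2]].reshape(-1,3)
    m=(P[:,2]>.008)&(P[:,2]<.07); Q=P[m]; 
    print('fan',k,m.sum(),cv2.minAreaRect((Q[:,:2]*1000).astype(np.float32)),Q[:,2].max())
    t=Q[Q[:,2]>.054]; print('top',len(t),cv2.minAreaRect((t[:,:2]*1000).astype(np.float32)) if len(t)>3 else '')
E
```

```text
A (160, 210, 245, 280)
0.012 0.03 985 [[0.436, 0.14, 0.012], [0.565, 0.222, 0.023], [0.682, 0.282, 0.03]]
0.03 0.042 435 [[0.436, 0.16, 0.03], [0.518, 0.258, 0.035], [0.68, 0.284, 0.042]]
0.042 0.05 1370 [[0.459, 0.17, 0.043], [0.524, 0.224, 0.049], [0.595, 0.266, 0.05]]
0.05 0.06 363 [[0.437, 0.148, 0.05], [0.502, 0.23, 0.051], [0.59, 0.264, 0.058]]
0.06 0.08 99 [[0.44, 0.213, 0.06], [0.442, 0.229, 0.07], [0.448, 0.24, 0.075]]
A (300, 165, 335, 210)
0.012 0.03 251 [[0.409, -0.302, 0.012], [0.479, -0.269, 0.02], [0.547, -0.123, 0.029]]
0.03 0.042 108 [[0.408, -0.302, 0.03], [0.441, -0.137, 0.036], [0.488, -0.122, 0.041]]
0.042 0.05 48 [[0.408, -0.147, 0.042], [0.434, -0.136, 0.045], [0.471, -0.12, 0.049]]
0.05 0.06 81 [[0.407, -0.158, 0.051], [0.43, -0.139, 0.058], [0.467, -0.12, 0.06]]
0.06 0.08 61 [[0.412, -0.16, 0.06], [0.436, -0.142, 0.061], [0.467, -0.123, 0.063]]
A (275, 148, 292, 180)
0.012 0.03 74 [[0.594, -0.339, 0.013], [0.609, -0.214, 0.021], [0.677, -0.2, 0.028]]
0.03 0.042 96 [[0.594, -0.324, 0.031], [0.668, -0.273, 0.038], [0.689, -0.2, 0.041]]
0.042 0.05 22 [[0.594, -0
[... 1195 characters left out ...]

rect ((527.311279296875, 215.88153076171875), (163.2446746826172, 143.2629852294922), 25.360469818115234)
rectB ((518.9673461914062, 199.8689422607422), (162.42967224121094, 135.31936645507812), 0.1472478210926056)
fan A 616 ((471.0910949707031, -224.20684814453125), (92.38785552978516, 240.20120239257812), 33.76841354370117) 0.06330172471166766
top 128 ((438.55718994140625, -141.18646240234375), (28.52057647705078, 61.219085693359375), 71.42359161376953)
fan B 627 ((408.298583984375, -101.62956237792969), (53.41270446777344, 168.7875518798828), 37.47684097290039) 0.06140396630600113
top 173 ((439.44384765625, -142.06381225585938), (30.33005142211914, 60.009822845458984), 66.98477172851562)
```

```bash
python3 - <<'E'
from h import *
d=np.load('a.npz')
for k in 'AB':
    P=d[k]; m=(P[...,2]>.044)&(P[...,2]<.0515)&(P[...,0]>.40)&(P[...,0]<.64)&(P[...,1]>.13)&(P[...,1]<.30)
    n,l,s,c=cv2.connectedComponentsWithStats(m.astype(np.uint8)); i=1+s[1:,4].argmax()
    Q=P[l==i]
    # edges: bin profile
    X=Q[:,0];Y=Q[:,1]
    left=[(x,np.percentile(Y[abs(X-x)<.006],[2,98]).round(4).tolist()) for x in(.46,.475,.49,.505,.52,.535,.55,.565,.58)if (abs(X-x)<.006).sum()>5]
    print(k,len(Q),left)
    print([(y,np.percentile(X[abs(Y-y)<.006],[2,98]).round(4).tolist()) for y in(.18,.19,.2,.21,.22,.23,.24,.25)if (abs(Y-y)<.006).sum()>5])
    m=(P[...,2]>.06)&(P[...,2]<.08)&(P[...,0]>.42)&(P[...,0]<.47)&(P[...,1]>.18)&(P[...,1]<.26)
    Q=P[m];print('rib',len(Q),cv2.minAreaRect((Q[:,:2]*1000).astype(np.float32)),np.percentile(Q,[3,97],axis=0).round(3).tolist())
    m=(P[...,2]>.04)&(P[...,2]<.055)&(P[...,0]>.49)&(P[...,0]<.56)&(P[...,1]>.12)&(P[...,1]<.165)
    Q=P[m];print('tab',len(Q),Q.mean(0) if len(Q) else'',np.percentile(Q,[3,97],axis=0).round(3).tolist() if len(Q) else '')
    for a in np.arange(0,1.01,.1):
        x=.169+a*(.5-.169);y=-.602+a*.70; m=np.hypot(P[...,0]-x,P[...,1]-y)<.1; print(round(np.nanmax(np.append(P[...,2][m],-1)),2),end=' ')
    print()
E
```

```text
A 1490 [(0.46, [0.1705, 0.259]), (0.475, [0.1709, 0.2659]), (0.49, [0.17, 0.259]), (0.505, [0.1705, 0.2591]), (0.52, [0.1443, 0.2586]), (0.535, [0.1453, 0.2592]), (0.55, [0.1697, 0.2599]), (0.565, [0.1707, 0.2598]), (0.58, [0.1716, 0.2664])]
[(0.18, [0.4595, 0.596]), (0.19, [0.4599, 0.5959]), (0.2, [0.4743, 0.5985]), (0.21, [0.4745, 0.5965]), (0.22, [0.4681, 0.5966]), (0.23, [0.4604, 0.5976]), (0.24, [0.4603, 0.5972]), (0.25, [0.4594, 0.5959])]
rib 99 ((444.2820739746094, 226.3595428466797), (9.642379760742188, 28.219995498657227), 3.4385793209075928) [[0.44, 0.213, 0.06], [0.448, 0.24, 0.075]]
tab 46 [0.52780397 0.15190687 0.05017955] [[0.523, 0.14, 0.047], [0.535, 0.164, 0.052]]
0.49 0.49 0.3 0.01 0.04 0.02 0.06 0.06 0.06 0.02 0.05 
B 659 [(0.46, [0.1691, 0.2544]), (0.475, [0.1715, 0.2657]), (0.49, [0.1674, 0.2593]), (0.505, [0.1698, 0.2582]), (0.52, [0.1412, 0.254]), (0.535, [0.1371, 0.2557]), (0.55, [0.1678, 0.2556]), (0.565, [0.1709, 0.2545]), (0.58, [0.1667, 0.2615])]
[(0.18, [0.4656, 0.5974]), (0.19, [0.4643, 0.5977]), (0.2, [0.462, 0.5943]), (0.21, [0.4647, 0.5976]), (0.22, [0.4639, 0.5992]), (0.23, [0.4616, 0.5968]), (0.24, [0.4622, 0.5929]), (0.25, [0.4622, 0.5957])]
rib 23 ((446.46484375, 222.80987548828125), (8.154587745666504, 33.67402267456055), 8.397713661193848) [[0.442, 0.207, 0.062], [0.45, 0.236, 0.074]]
tab 33 [0.53009059 0.14804765 0.04727706] [[0.524, 0.133, 0.043], [0.537, 0.164, 0.05]]
-1.0 -1.0 0.0 0.01 0.03 0.02 0.06 0.06 0.06 0.02 0.05
```

```bash
cat > t.py <<'E'
import sys
from h import *
# x y z yaw phi(deg): tool down, turned yaw, tilted phi about tool y (+: points to tool x)
x,y,z,yaw,phi=map(float,sys.argv[1:6])
s=bot.observe(); Rc=R.from_euler('xyz',s['tool_rot'])
Rt=R.from_euler('z',yaw,degrees=True)*R.from_euler('x',180,degrees=True)*R.from_euler('y',phi,degrees=True)
d=Rc.inv().apply(np.array([x,y,z])-s['position'])/.2; r=(Rc.inv()*Rt).as_rotvec()/(np.pi/2)
print(np.round(d,3).tolist(),np.round(r,3).tolist(),'clock',round(s['clock'],2),'dist',round(np.linalg.norm(d)*200),'q',s['qpos'].round(2).tolist(),'w',round(s['grip_width'],4))
E
python3 t.py .529 .12 .25 90 0
```

```text
[2.709, -2.986, -0.008] [-0.001, -0.0, -0.826] clock 0.1 dist 806 q [1.23, 0.52, -0.04, 1.6, 0.02, 1.02, -0.11] w 0.0853
```

```bash
python3 -m inch '[[0.3,-0.33,0,0,0,-0.08,1],[0.6,-0.66,0,0,0,-0.17,1],[0.9,-1,0,0,0,-0.28,1],[0.9,-1,0,0,0,-0.28,1],[0.9,-1,0,0,0,-0.28,1]]'; python3 t.py .529 .12 .25 90 0
```

```text
clock: 0.72
position: [0.2895, -0.3576, 0.2485]
tool_rot: [-3.141, -0.0, 0.717]
force: [0.2, -0.6, -0.0]
grip_width: 0.0854
finger_force: 0.0
[2.472, -1.012, -0.007] [-0.0, -0.0, -0.543] clock 0.72 dist 534 q [0.95, 0.27, -0.23, 2.01, 0.08, 0.88, -0.17] w 0.0854
```

```bash
python3 -m inch '[[0.3,-0.13,0,0,0,-0.1,1],[0.6,-0.26,0,0,0,-0.2,1],[0.95,-0.4,0,0,0,-0.28,1],[0.95,-0.4,0,0,0,-0.28,1],[0.95,-0.4,0,0,0,-0.28,1]]'; python3 t.py .529 .12 .25 90 0
```

```text
clock: 1.35
position: [0.3798, -0.1747, 0.2483]
tool_rot: [-3.141, -0.0, 1.156]
force: [-0.4, -0.2, -0.3]
grip_width: 0.0854
finger_force: 0.0
[1.649, 0.089, -0.008] [-0.0, -0.0, -0.264] clock 1.35 dist 330 q [0.67, 0.21, -0.44, 2.09, 0.12, 0.86, -0.25] w 0.0854
```

```bash
python3 - <<'E'
from h import *
f=cam('wrist'); print(f['f'],-f['R'].T@f['t'],f['R'][2]); s=bot.observe();print(s['position'],s['tool_rot'])
E
```

```text
286.1264093495536 [ 0.40906539 -0.10943693  0.37354197] [-0.1126404  -0.25524642 -0.96029235]
[ 0.3793143  -0.17573152  0.2481723 ] [-3.14121207e+00  1.36795842e-04  1.15403786e+00]
```

```bash
python3 -m inch '[[0.3,0.01,0,0,0,-0.08,1],[0.6,0.03,0,0,0,-0.16,1],[0.9,0.05,0,0,0,-0.264,1],[0.95,0.05,0,0,0,-0.264,1],[0.95,0.05,0,0,0,-0.264,1]]'; python3 t.py .529 .13 .20 90 0
```

```text
clock: 2.02
position: [0.4655, -0.0069, 0.2479]
tool_rot: [-3.141, 0.0, 1.567]
force: [-0.1, -0.2, 0.1]
grip_width: 0.0853
finger_force: 0.0
[0.686, 0.315, 0.239] [-0.001, 0.0, -0.003] clock 2.02 dist 158 q [0.38, 0.32, -0.6, 1.98, 0.22, 0.91, -0.34] w 0.0853
```

Now above the tab, and a wrist look.

```bash
python3 -m inch '[[0.25,0.1,0.1,0,0,0,0.6],[0.5,0.2,0.2,0,0,0,0.6],[0.69,0.31,0.24,0,0,0,0.6],[0.69,0.315,0.24,0,0,0,0.6],[0.69,0.315,0.24,0,0,0,0.6]]'; python3 t.py .529 .150 .052 90 0; python3 - <<'E'
from h import *
f=cam('wrist'); save(f,'w1.png',None,1.5); P=cloud(f)
m=(P[...,2]>.042)&(P[...,2]<.056)&(P[...,0]>.45)&(P[...,0]<.61)&(P[...,1]>.13)&(P[...,1]<.163)
Q=P[m]
for y in(.143,.148,.153,.158): q=Q[abs(Q[:,1]-y)<.0025]; print(y,len(q),q[:,0].min() if len(q) else '',q[:,0].max() if len(q) else '',np.median(q[:,2]) if len(q) else '')
m=(P[...,2]>.043)&(P[...,2]<.052)&(P[...,1]>.12)&(P[...,1]<.30)&(P[...,0]>.45)&(P[...,0]<.61)
Q=P[m]
print([(x,np.percentile(Q[abs(Q[:,0]-x)<.004,1],[1,99]).round(4).tolist()) for x in(.48,.5,.52,.529,.54,.56,.58)])
print([(y,np.percentile(Q[abs(Q[:,1]-y)<.004,0],[1,99]).round(4).tolist()) for y in(.175,.185,.19,.2)if (abs(Q[:,1]-y)<.004).sum()>5])
E
```

```text
clock: 2.65
position: [0.5289, 0.1295, 0.2001]
tool_rot: [-3.141, 0.001, 1.565]
force: [0.3, -0.4, -0.1]
grip_width: 0.0515
finger_force: 0.0
[0.103, 0.0, 0.74] [-0.0, 0.001, -0.003] clock 2.65 dist 149 q [0.07, 0.51, -0.58, 1.84, 0.35, 0.9, -0.67] w 0.0515
0.143 67 0.5248459701823142 0.5377382422344175 0.049193416099990055
0.148 72 0.5248890161693508 0.537748294519218 0.04911290478607247
0.153 76 0.5239538425896327 0.5377132907711297 0.04899683309109682
0.158 75 0.5240277780337541 0.5376985507877261 0.04880249004470196
[(0.48, [0.1707, 0.2661]), (0.5, [0.1702, 0.2586]), (0.52, [0.1697, 0.2589]), (0.529, [0.1391, 0.276]), (0.54, [0.1423, 0.2596]), (0.56, [0.1712, 0.2592]), (0.58, [0.1711, 0.2671])]
[(0.175, [0.4621, 0.5994]), (0.185, [0.4619, 0.5991]), (0.19, [0.4622, 0.5993]), (0.2, [0.4619, 0.5993])]
```

View pics/w1.png

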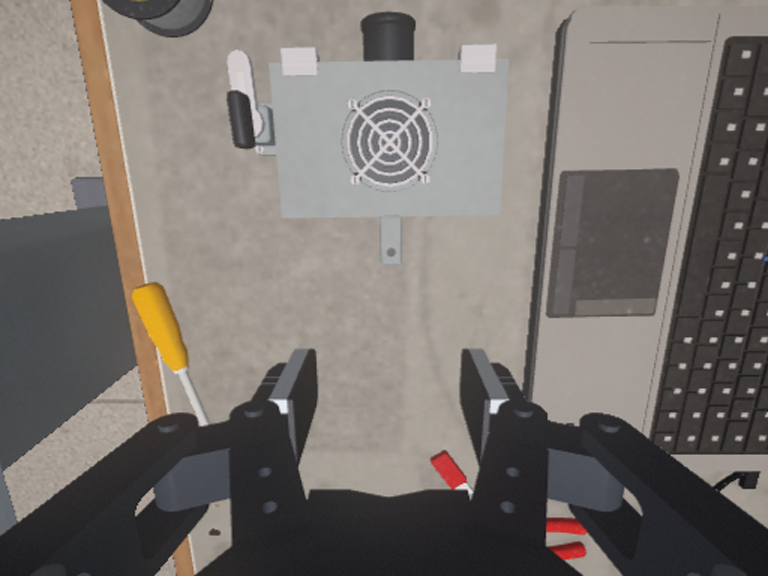

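The wrist view shows the tab at (391,240), with its hole at (391,252). The turnbutton rib is at (241,120), its tongue pointing to the hinge. The measured tab is at (0.531, 0.1515).

```bash
python3 -m inch '[[0.05,0.005,0.2,0,0,0,0.5],[0.11,0.01,0.45,0,0,0,0.5],[0.11,0.01,0.7,0,0,0,0.5],[0.11,0.01,0.755,0,0,0,0.5],[0.11,0.01,0.755,0,0,0,0.5],[0.11,0.01,0.755,0,0,0,0],[0.11,0.01,0.755,0,0,0,0],[0.11,0.01,0.755,0,0,0,0],[0.11,0.01,0.755,0,0,0,0],[0.11,0.01,0.755,0,0,0,0],[0.11,0.01,0.755,0,0,0,0]]' 25; python3 t.py .531 .1515 .049 90 0
```

```text
clock: 4.08
position: [0.5309, 0.1537, 0.0508]
tool_rot: [3.141, 0.0, 1.568]
force: [-8.9, -1.2, 13.8]
grip_width: 0.0134
finger_force: 26.0
[-0.011, 0.001, 0.009] [0.0, 0.0, -0.002] clock 4.08 dist 3 q [-0.06, 0.73, -0.45, 1.91, 0.53, 0.62, -0.86] w 0.0134
```

```bash
python3 -m inch '[[0.002,0,-0.05,0,0,0,0],[0.009,0,-0.1,0,0.02,0,0],[0.034,0,-0.195,0,0.05,0,0],[0.076,0,-0.285,0,0.09,0,0],[0.133,0,-0.366,0,0.13,0,0],[0.204,0,-0.437,0,0.17,0,0],[0.285,0,-0.494,0,0.2,0,0],[0.375,0,-0.536,0,0.24,0,0],[0.471,0,-0.561,0,0.28,0,0],[0.57,0,-0.57,0,0.32,0,0],[0.62,0,-0.568,0,0.33,0,0],[0.65,0,-0.564,0,0.33,0,0],[0.65,0,-0.564,0,0.33,0,0],[0.65,0,-0.564,0,0.33,0,0]]' 40; python3 t.py .531 .283 .160 90 30; python3 - <<'E'
from h import *
f=cam('scene'); save(f,'s2.png',(130,130,350,310),3)
E
```

```text
clock: 5.82
position: [0.5301, 0.284, 0.1632]
tool_rot: [-3.141, -0.519, 1.569]
force: [-14.4, 0.5, 8.2]
grip_width: 0.012
finger_force: 45.5
[-0.012, 0.005, 0.011] [-0.0, 0.003, -0.001] clock 5.83 dist 3 q [0.28, 0.73, -0.9, 1.88, 0.16, 0.53, -0.54] w 0.012
```

View pics/s2.png

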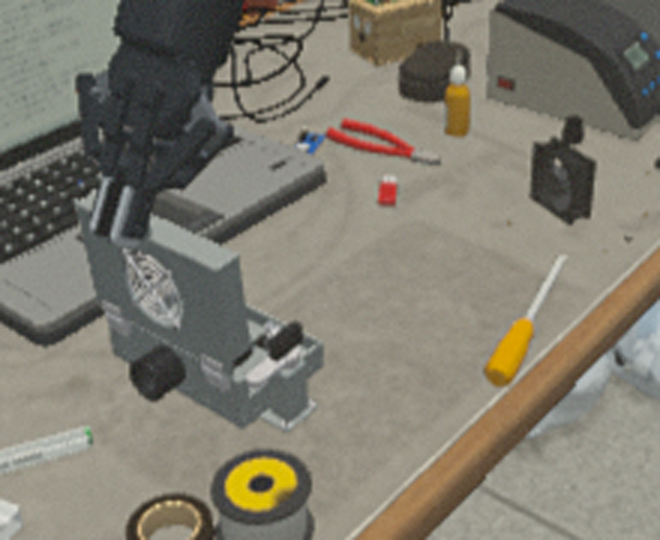

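The cover stands upright, leaning just past 90° at (160,270), with the tab between the fingers. I'll release, back off and look into the pocket.

```bash
python3 -m inch '[[0,0,0,0,0,0,0.4],[0,0,0,0,0,0,0.4],[0,0,0,0,0,0,0.4],[0,0,-0.15,0,0,0,0.4],[0,0,-0.35,0,0,0,0.4],[-0.2,0,-0.45,0,-0.1,0,0.6],[-0.4,0,-0.5,0,-0.2,0,1],[-0.6,0,-0.5,0,-0.33,0,1],[-0.75,0,-0.4,0,-0.33,0,1],[-0.75,0,-0.4,0,-0.33,0,1]]'; python3 t.py .44 -.10 .2 70 -50; python3 - <<'E'
from h import *
f=cam('wrist'); save(f,'w2.png',None,1.5); P=cloud(f); np.save('w2.npy',P)
m=(P[...,2]>.1)&(P[...,2]<.16)&(P[...,0]>.46)&(P[...,0]<.6)&(P[...,1]>.22)&(P[...,1]<.35)
Q=P[m]
if len(Q)>20:
  c=np.polyfit(Q[:,2],Q[:,1],1); print('cover slope dy/dz',c,len(Q),Q.max(0))
E
```

```text
clock: 7.12
position: [0.5301, 0.1134, 0.1561]
tool_rot: [-3.139, 0.001, 1.568]
force: [0.1, -0.4, 0.4]
grip_width: 0.0855
finger_force: 0.0
[-1.068, -0.448, -0.218] [0.095, -0.549, 0.207] clock 7.12 dist 236 q [0.14, 0.58, -0.64, 1.88, 0.46, 0.84, -0.74] w 0.0855
```

View pics/w2.png

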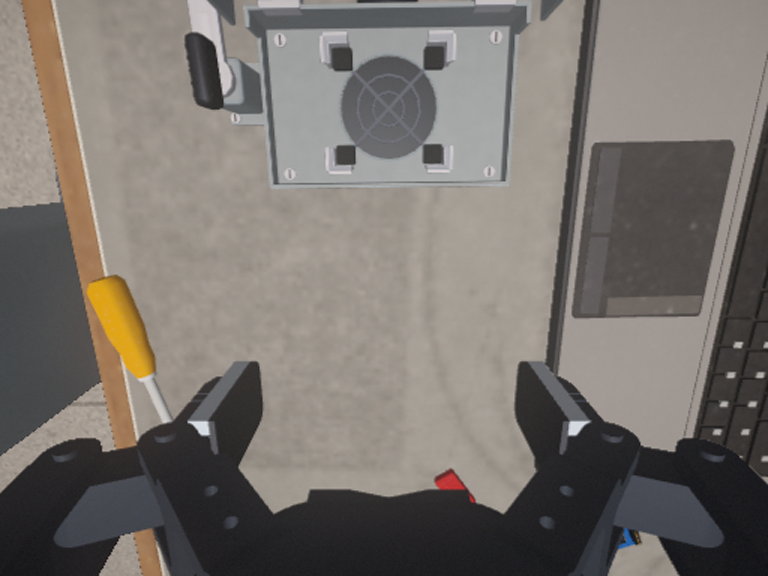

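The wrist view shows the open pocket. Its four black pads are at (341,58), (434,57), (345,154) and (434,153) in the ×1.5 picture, and the turnbutton rib is at (205,70). I'll measure the pads at z = 18 mm.

```bash
python3 - <<'E'
from h import *
f=cam('wrist'); I=cv2.cvtColor(f['img'],cv2.COLOR_RGB2GRAY); P=cloud(f)
pts=[]
for u,v in((341,58),(434,57),(345,154),(434,153)):
    u=int(u/1.5);v=int(v/1.5); w=I[v-12:v+13,u-12:u+13]; m=(w<55).astype(np.uint8)
    n,l,s,c=cv2.connectedComponentsWithStats(m); i=l[12,12]; 
    if i==0: print('miss',w[12,12]);continue
    cc=c[i]+[u-12,v-12]; q=P[v-12:v+13,u-12:u+13][l==i]; p=plane(f,cc[0],cc[1],.018); pts.append(p); print(s[i].tolist(),p.round(4),np.nanmedian(q,axis=0).round(4))
pts=np.array(pts);print('centre',pts.mean(0).round(4),'top edge dir',(pts[1]-pts[0]).round(4),(pts[3]-pts[2]).round(4))
# white tabs upper points z~.027 
m=(P[...,2]>.0235)&(P[...,2]<.030)&(abs(P[...,0]-.53)<.045)&(abs(P[...,1]-.215)<.045); m&=(I>150)
Q=P[m];print('tabs',len(Q),np.percentile(Q,[1,50,99],axis=0).round(4),cv2.minAreaRect((Q[:,:2]*1000).astype(np.float32)))
# rib
m=(P[...,2]>.065)&(P[...,2]<.078)&(P[...,0]<.47)&(P[...,0]>.42)&(P[...,1]>.17)&(P[...,1]<.26);Q=P[m];print('rib',len(Q),cv2.minAreaRect((Q[:,:2]*1000).astype(np.float32)),Q[:,2].max())
# walls
for y in(.185,.2,.22): 
    q=P[(P[...,2]>.022)&(P[...,2]<.028)&(abs(P[...,1]-y)<.003)&(abs(P[...,0]-.53)<.085)]; print(y,np.sort(q[:,0])[[0,-1]].round(4))
for x in(.48,.53,.58):
    q=P[(P[...,2]>.022)&(P[...,2]<.028)&(abs(P[...,0]-x)<.003)&(P[...,1]<.19)&(P[...,1]>.15)]; print(x,q[:,1].min().round(4))
s=bot.observe(); print(s['position'])
E
```

```text
miss 64
miss 63
miss 65
miss 68<stdin>:9: RuntimeWarning: Mean of empty slice.
  ret = ret.dtype.type(ret / rcount)
Traceback (most recent call last):
IndexError: index 1 is out of bounds for axis 0 with size 0
```

```bash
python3 - <<'E'
from h import *
f=cam('wrist'); I=cv2.cvtColor(f['img'],cv2.COLOR_RGB2GRAY); P=cloud(f)
pts=[]
for u,v in((341,58),(434,57),(345,154),(434,153)):
    u=int(u/1.5);v=int(v/1.5); w=I[v-12:v+13,u-12:u+13]; m=(w<85).astype(np.uint8)
    n,l,s,c=cv2.connectedComponentsWithStats(m,connectivity=4); i=l[12,12]; 
    cc=c[i]+[u-12,v-12]; q=P[v-12:v+13,u-12:u+13][l==i]; p=plane(f,cc[0],cc[1],.018); pts.append(p); print(s[i].tolist(),p.round(4),np.nanmedian(q,axis=0).round(4))
pts=np.array(pts);print('centre',pts.mean(0).round(4),'top edge dir',(pts[1]-pts[0]).round(4),(pts[3]-pts[2]).round(4))
m=(P[...,2]>.0235)&(P[...,2]<.030)&(abs(P[...,0]-.53)<.045)&(abs(P[...,1]-.215)<.042); m&=(I>150)
Q=P[m];print('tabs',len(Q),np.percentile(Q,[1,50,99],axis=0).round(4).tolist(),cv2.minAreaRect((Q[:,:2]*1000).astype(np.float32)))
m=(P[...,2]>.065)&(P[...,2]<.078)&(P[...,0]<.47)&(P[...,0]>.42)&(P[...,1]>.17)&(P[...,1]<.26);Q=P[m];print('rib',len(Q),cv2.minAreaRect((Q[:,:2]*1000).astype(np.float32)),Q[:,2].max())
for y in(.185,.2,.22): 
    q=P[(P[...,2]>.022)&(P[...,2]<.028)&(abs(P[...,1]-y)<.003)&(abs(P[...,0]-.53)<.085)]; print(y,np.sort(q[:,0])[[0,-1]].round(4))
for x in(.48,.53,.58):
    q=P[(P[...,2]>.022)&(P[...,2]<.028)&(abs(P[...,0]-x)<.003)&(P[...,1]<.19)&(P[...,1]>.15)]; print(x,q[:,1].min().round(4))
E
```

```text
[4, 8, 14, 16, 202] [0.5048 0.2414 0.018 ] [0.5047 0.2416 0.0174]
[4, 8, 13, 15, 188] [0.5558 0.2416 0.018 ] [0.5559 0.2417 0.0176]
[5, 9, 12, 12, 143] [0.5054 0.191  0.018 ] [0.5056 0.1906 0.0175]
[3, 8, 13, 12, 136] [0.5563 0.1916 0.018 ] [0.5563 0.1913 0.0177]
centre [0.5306 0.2164 0.018 ] top edge dir [0.051  0.0002 0.    ] [0.0509 0.0006 0.    ]
tabs 880 [[0.4938, 0.1735, 0.0236], [0.5314, 0.1911, 0.0259], [0.5721, 0.2526, 0.0286]] ((530.66162109375, 213.246337890625), (79.45983123779297, 88.00598907470703), 89.8047866821289)
rib 899 ((450.0112609863281, 235.1001434326172), (48.23550033569336, 17.86810874938965), 69.6424789428711) 0.07798821187097847
0.185 [0.461  0.6006]
0.2 [0.4611 0.6001]
0.22 [0.4562 0.6   ]
0.48 0.1729
0.53 0.1735
0.58 0.1734
```

```bash
python3 t.py .480 -.03 .17 70 -50
```

```text
[-0.723, -0.255, -0.06] [0.096, -0.551, 0.206] clock 7.28 dist 154 q [0.14, 0.58, -0.64, 1.87, 0.46, 0.84, -0.74] w 0.0852
```

```bash
python3 -m inch '[[-0.2,-0.06,-0.02,0.02,-0.1,0.04,1],[-0.4,-0.13,-0.04,0.04,-0.22,0.09,1],[-0.6,-0.2,-0.06,0.06,-0.34,0.14,1],[-0.72,-0.255,-0.06,0.08,-0.45,0.18,1],[-0.72,-0.255,-0.06,0.096,-0.55,0.206,1],[-0.72,-0.255,-0.06,0.096,-0.55,0.206,1],[-0.72,-0.255,-0.06,0.096,-0.55,0.206,1]]'; python3 t.py .48 -.03 .17 70 -50;python3 - <<'E'
from h import *
f=cam('wrist'); save(f,'w3.png',None,1.5); P=cloud(f); np.savez('w3.npz',P=P,I=f['img'])
print(-f['R'].T@f['t'],f['R'][2])
m=(P[...,2]>.053)&(P[...,2]<.068)&(P[...,0]>.38)&(P[...,0]<.5)&(P[...,1]>-.2)&(P[...,1]<-.09)
Q=P[m];print(len(Q),cv2.minAreaRect((Q[:,:2]*1000).astype(np.float32)),Q[:,2].max())
E
```

```text
clock: 8.15
position: [0.4798, -0.0298, 0.1694]
tool_rot: [-3.141, 0.87, 1.223]
force: [0.5, 1.0, -0.2]
grip_width: 0.0851
finger_force: 0.0
[-0.003, 0.001, -0.001] [0.0, -0.002, 0.001] clock 8.15 dist 1 q [-0.24, 0.74, -0.28, 1.8, 0.71, 1.46, -1.26] w 0.0851
[0.52878642 0.103796   0.19605466] [-0.31242194 -0.85868568 -0.40626522]
890 ((439.995361328125, -140.7989959716797), (27.898487091064453, 60.30683898925781), 68.11560821533203) 0.060575394262738315
```

View pics/w3.png

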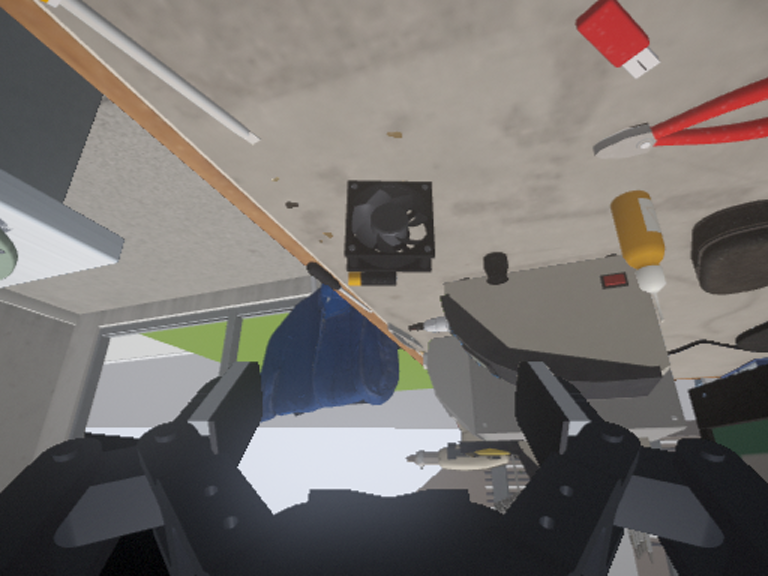

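The wrist view (upside down, since the tool is tilted) shows the fan's rotor side facing the camera at (390,225) and the bottle at (637,235), well clear. I'll refine the fan's yaw from its edges.

```bash
python3 - <<'E'
from h import *
d=np.load('w3.npz');P=d['P']
# rotor-side face frame: pixels in fan box, z between 8 and 55mm, outer rim
m=np.zeros(P.shape[:2],bool); m[118:175,228:292]=1
m&=(P[...,2]>.006)&(P[...,2]<.056)&(np.hypot(P[...,0]-.44,P[...,1]+.141)<.045)
Q=P[m]
for it in range(4):
    c=np.polyfit(Q[:,0],Q[:,1],1); r=Q[:,1]-np.polyval(c,Q[:,0]); Q=Q[(r>-.003)&(r<.004)] if it else Q[r>-.004]
    print(len(Q),'normal deg',90+np.degrees(np.arctan(c[0])),'y at .44',np.polyval(c,.44),r.std())
n=np.radians(90)+np.arctan(c[0]); ax=np.array([np.sin(n),-np.cos(n)])
u=Q[:,:2]@ax; print('width ext',np.percentile(u,[.5,99.5]), 'centre proj .440,-.1408:',np.dot([.44,-.1408],ax), 'normal pos',np.median(Q[:,:2]@[np.cos(n),np.sin(n)])-.0125,np.dot([.44,-.1408],[np.cos(n),np.sin(n)]))
mid=np.percentile(u,[.5,99.5]).mean(); off=np.median(Q[:,:2]@[np.cos(n),np.sin(n)])-.0125
print('centre',ax*mid+off*np.array([np.cos(n),np.sin(n)]))
E
```

```text
1602 normal deg 70.53401113349537 y at .44 -0.13477825668626536 0.006917067831436395
1088 normal deg 70.99641636553599 y at .44 -0.13115781514187766 0.003420875086971142
992 normal deg 71.20681870281831 y at .44 -0.12999725044036126 0.0017017935157868998
963 normal deg 70.87957391795777 y at .44 -0.12961307276928433 0.001340852659759818
width ext [0.43257344 0.49218691] centre proj .440,-.1408: 0.46184587665043786 normal pos 0.009320840571249399 0.011091718576873858
centre [ 0.43992476 -0.14264819]
```

```bash
python3 t.py .4403 -.1398 .0319 70 -50
```

```text
[0.151, 0.002, 0.89] [0.0, -0.002, -0.0] clock 8.2 dist 180 q [-0.24, 0.74, -0.28, 1.8, 0.71, 1.46, -1.26] w 0.0854
```

```bash
python3 -m inch '[[0.07,0,0.15,0,0,0,1],[0.15,0,0.4,0,0,0,1],[0.15,0,0.65,0,0,0,1],[0.15,0,0.8,0,0,0,1],[0.15,0,0.89,0,0,0,1],[0.15,0,0.89,0,0,0,1],[0.15,0,0.89,0,0,0,0.5],[0.15,0,0.89,0,0,0,0.5],[0.15,0,0.89,0,0,0,0.5],[0.15,0,0.89,0,0,0,0.5],[0.15,0,0.89,0,0,0,0.5]]' 30; python3 t.py .4403 -.1398 .0319 70 -50
```

```text
clock: 9.57
position: [0.4405, -0.1391, 0.0326]
tool_rot: [3.139, 0.872, 1.222]
force: [0.9, 3.4, 6.3]
grip_width: 0.0598
finger_force: 31.8
[0.001, 0.0, 0.005] [0.001, -0.0, -0.0] clock 9.57 dist 1 q [-0.13, 0.92, -0.19, 1.97, 0.92, 1.15, -1.43] w 0.0598
```

```bash
python3 -m inch '[[-0.1,0,-0.08,0,0,0,0.5],[-0.25,0,-0.21,0,0,0,0.5],[-0.46,0,-0.386,0,0,0,0.5],[-0.6,0,-0.5,0,0,0,0.5],[-0.6,0,-0.5,0,0,0,0.5]]' 45; python3 t.py .50 .05 .19 80 -5; python3 - <<'E'
from h import *
f=cam('scene'); P=cloud(f); save(f,'s4.png',(180,110,350,240),3)
E
```

```text
clock: 10.2
position: [0.4405, -0.1398, 0.1905]
tool_rot: [3.135, 0.87, 1.217]
force: [-0.3, 1.3, -1.9]
grip_width: 0.0596
finger_force: 49.9
[0.642, -0.044, -0.758] [-0.05, 0.497, -0.102] clock 10.2 dist 199 q [-0.1, 0.62, -0.23, 1.97, 0.8, 1.33, -1.2] w 0.0596
```

View pics/s4.png

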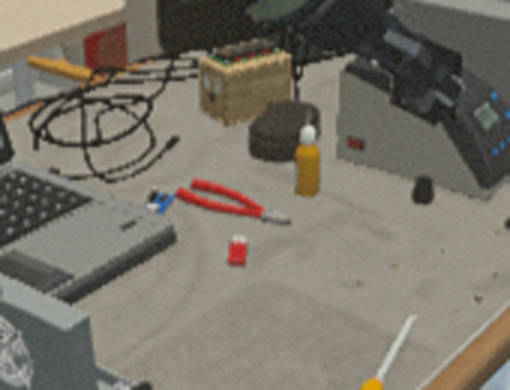

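The fan has left the bench and is in the gripper; the bottle stands upright at (307,165).

```bash
python3 -m inch '[[0.12,0,-0.15,-0.01,0.1,-0.02,0.5],[0.25,-0.01,-0.3,-0.02,0.2,-0.04,0.5],[0.38,-0.02,-0.45,-0.03,0.3,-0.06,0.5],[0.5,-0.03,-0.6,-0.04,0.4,-0.08,0.5],[0.64,-0.04,-0.76,-0.05,0.5,-0.1,0.5],[0.64,-0.04,-0.76,-0.05,0.5,-0.1,0.5],[0.64,-0.04,-0.76,-0.05,0.5,-0.1,0.5]]'; python3 t.py .5305 .2165 .15 90 40
```

```text
clock: 11.12
position: [0.4991, 0.0482, 0.1869]
tool_rot: [-3.137, 0.088, 1.393]
force: [0.8, -0.1, -0.8]
grip_width: 0.0595
finger_force: 49.9
[0.869, 0.006, 0.108] [0.032, 0.499, -0.112] clock 11.12 dist 175 q [0.14, 0.47, -0.53, 1.94, 0.4, 0.88, -0.79] w 0.0595
```

```bash
python3 -m inch '[[0.2,0,0.02,0.01,0.1,-0.02,0.5],[0.4,0,0.05,0.02,0.2,-0.04,0.5],[0.6,0,0.08,0.03,0.3,-0.07,0.5],[0.75,0,0.1,0.03,0.4,-0.1,0.5],[0.86,0.006,0.11,0.032,0.5,-0.112,0.5],[0.86,0.006,0.11,0.032,0.5,-0.112,0.5],[0.86,0.006,0.11,0.032,0.5,-0.112,0.5]]'; python3 t.py .5305 .2146 .07 90 40; python3 - <<'E'
from h import *
for n in('wrist','side'):
    f=cam(n); save(f,'p5%s.png'%n,None,1.5); P=cloud(f); np.savez('p5%s.npz'%n,P=P,I=f['img'])
E
```

```text
clock: 12.0
position: [0.5303, 0.2155, 0.1511]
tool_rot: [3.139, -0.698, 1.574]
force: [0.6, -0.4, -0.9]
grip_width: 0.0592
finger_force: 49.9
[-0.264, 0.0, 0.308] [0.0, -0.0, 0.002] clock 12.0 dist 81 q [0.55, 0.85, -1.01, 1.94, 0.02, 0.49, -0.21] w 0.0592
```

View pics/p5wrist.png

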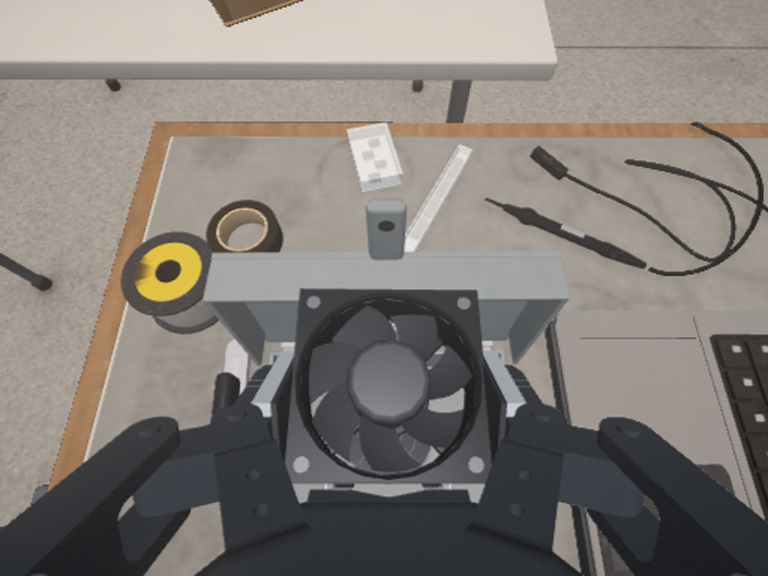

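The wrist view shows the fan rotor side up between the fingers, with screw holes at (313,302), (463,302), (301,464) and (476,464). The cover stands open behind it. I'll fit the face plane and the centre.

```bash
python3 - <<'E'
from h import *
f=cam('wrist');P=cloud(f)
S=[(313,302),(463,302),(301,464),(476,464)]
pts=np.concatenate([P[int(v/1.5)-5:int(v/1.5)+6,int(u/1.5)-5:int(u/1.5)+6].reshape(-1,3) for u,v in S])
for it in range(3):
    A=np.c_[pts[:,:2],np.ones(len(pts))]; c=np.linalg.lstsq(A,pts[:,2],rcond=None)[0]; r=pts[:,2]-A@c; pts=pts[abs(r)<max(.0015,1.5*r.std())]
n=np.array([-c[0],-c[1],1]);n/=np.linalg.norm(n); print('normal',n.round(4),'rms',r.std(),len(pts))
C=-f['R'].T@f['t']; H=[]
g=cv2.cvtColor(f['img'],cv2.COLOR_RGB2GRAY)
for u,v in S:
    u0,v0=round(u/1.5),round(v/1.5); w=g[v0-7:v0+8,u0-7:u0+8].astype(float); m=w>w.max()*.7; yy,xx=np.nonzero(m); u1,v1=u0-7+xx.mean(),v0-7+yy.mean()
    d=f['R'].T@np.array([(u1-f['cx'])/f['f'],(v1-f['cy'])/f['f'],1]); t=(c[2]+c[0]*C[0]+c[1]*C[1]-C[2])/(d[2]-c[0]*d[0]-c[1]*d[1]); H.append(C+t*d)
H=np.array(H);print(H.round(4).tolist()); ctr=H.mean(0)
print('face ctr',ctr.round(4),'fan ctr',(ctr-.0125*n).round(4),'sides',[np.linalg.norm(H[a]-H[b]).round(4) for a,b in((0,1),(2,3),(0,2),(1,3))],'yaw deg',np.degrees(np.arctan2(*(H[1]-H[0]+H[3]-H[2])[[1,0]])))
s=bot.observe();print(s['position'],s['tool_rot'])
E
```

```text
** On entry to DLASCL parameter number  4 had an illegal value
 ** On entry to DLASCL parameter number  4 had an illegal valueTraceback (most recent call last):
  File "<stdin>", line 6, in <module>
    x, resids, rank, s = _umath_linalg.lstsq(a, b, rcond,
                         ~~~~~~~~~~~~~~~~~~~^^^^^^^^^^^^^
                                             signature=signature)
                                             ^^^^^^^^^^^^^^^^^^^^
    raise LinAlgError("SVD did not converge in Linear Least Squares")
numpy.linalg.LinAlgError: SVD did not converge in Linear Least Squares
```

```bash
cat > fan.py <<'E'
from h import *
def fan(S,a=5):
    f=cam('wrist');P=cloud(f)
    pts=np.concatenate([P[int(v/1.5)-a:int(v/1.5)+a+1,int(u/1.5)-a:int(u/1.5)+a+1].reshape(-1,3) for u,v in S]); pts=pts[np.isfinite(pts[:,2])]; N=len(pts)
    pts=pts[abs(pts[:,2]-np.median(pts[:,2]))<.01]
    for it in range(4):
        A=np.c_[pts[:,:2],np.ones(len(pts))]; c=np.linalg.lstsq(A,pts[:,2],rcond=None)[0]; r=pts[:,2]-A@c; pts=pts[abs(r)<max(.0015,1.5*r.std())]
    n=np.array([-c[0],-c[1],1]);n/=np.linalg.norm(n); print('normal',n.round(4),'rms',r.std(),N,len(pts))
    C=-f['R'].T@f['t']; H=[]
    g=cv2.cvtColor(f['img'],cv2.COLOR_RGB2GRAY)
    for u,v in S:
        u0,v0=round(u/1.5),round(v/1.5); w=g[v0-7:v0+8,u0-7:u0+8].astype(float); m=w>w.max()*.7; yy,xx=np.nonzero(m); u1,v1=u0-7+xx.mean(),v0-7+yy.mean()
        d=f['R'].T@np.array([(u1-f['cx'])/f['f'],(v1-f['cy'])/f['f'],1]); t=(c[2]+c[0]*C[0]+c[1]*C[1]-C[2])/(d[2]-c[0]*d[0]-c[1]*d[1]); H.append(C+t*d)
    H=np.array(H);print(H.round(4).tolist()); ctr=H.mean(0)
    print('face ctr',ctr.round(4),'fan ctr',(ctr-.0125*n).round(4),'sides',[np.linalg.norm(H[a]-H[b]).round(4) for a,b in((0,1),(2,3),(0,2),(1,3))],'yaw deg',np.degrees(np.arctan2(*(H[1]-H[0]+H[3]-H[2])[[1,0]])))
    s=bot.observe();print(s['position'],s['tool_rot'])
E
python3 -c "
from fan import *
fan([(313,302),(463,302),(301,464),(476,464)])"
```

```text
normal [0.0153 0.0027 0.9999] rms 0.0005856069373059794 480 469
[[0.5064, 0.2441, 0.1615], [0.5564, 0.2442, 0.1607], [0.5064, 0.194, 0.1616], [0.5565, 0.1941, 0.1608]]
face ctr [0.5314 0.2191 0.1611] fan ctr [0.5313 0.219  0.1486] sides [np.float64(0.05), np.float64(0.05), np.float64(0.0501), np.float64(0.0501)] yaw deg 0.15494569814640036
[0.53078842 0.21597719 0.15200923] [ 3.13522743 -0.69904998  1.57717897]
```

```bash
python3 -m inch '[[-0.1,-0.003,0.1,0,0,0,0.5],[-0.2,-0.003,0.22,0,0,0,0.5],[-0.3,-0.003,0.34,0,0,0,0.5],[-0.343,-0.003,0.389,0,0,0,0.5],[-0.343,-0.003,0.389,0,0,0,0.5],[-0.343,-0.003,0.389,0,0,0,0.5]]'; python3 -c "
from fan import *
fan([(313,302),(463,302),(301,464),(476,464)])"
```

```text
clock: 12.95
position: [0.5309, 0.2137, 0.0486]
tool_rot: [3.136, -0.702, 1.575]
force: [0.4, 0.2, -1.4]
grip_width: 0.0592
finger_force: 49.9
normal [ 1.710e-02 -3.000e-04  9.999e-01] rms 0.0006081166429068411 481 467
[[0.5066, 0.2417, 0.0582], [0.5567, 0.2418, 0.0573], [0.5067, 0.1916, 0.0582], [0.5567, 0.1916, 0.0573]]
face ctr [0.5317 0.2167 0.0578] fan ctr [0.5315 0.2167 0.0453] sides [np.float64(0.0501), np.float64(0.0499), np.float64(0.0501), np.float64(0.0502)] yaw deg 0.04232609257313057
[0.53099985 0.21353201 0.04856433] [ 3.13584347 -0.70194907  1.57524635]
```

```bash
python3 -m inch '[[-0.016,-0.004,0.019,0,0,0,0.5],[-0.026,-0.004,0.031,0,0,0,0.5],[-0.036,-0.004,0.043,0,0,0,0.5],[-0.046,-0.004,0.055,0,0,0,0.5],[-0.048,-0.004,0.057,0,0,0,0.5],[-0.048,-0.004,0.057,0,0,0,0.5]]'; python3 -c "
from fan import *
fan([(313,302),(463,302),(301,464),(476,464)])"
```

```text
clock: 13.75
position: [0.5301, 0.2141, 0.0335]
tool_rot: [3.136, -0.703, 1.576]
force: [-2.7, -3.7, 17.4]
grip_width: 0.0589
finger_force: 51.6
normal [0.0074 0.0039 1.    ] rms 0.0005737799701681587 483 467
[[0.5056, 0.2421, 0.0431], [0.5558, 0.2421, 0.0427], [0.5058, 0.192, 0.0433], [0.5557, 0.1921, 0.0429]]
face ctr [0.5307 0.2171 0.043 ] fan ctr [0.5306 0.217  0.0305] sides [np.float64(0.0502), np.float64(0.05), np.float64(0.0501), np.float64(0.0501)] yaw deg 0.07422984909896653
[0.53009886 0.2141161  0.03349133] [ 3.13597272 -0.70314244  1.57562908]
```

```bash
python3 -m inch '[[0,0,0,0,0,0,1],[0,0,0,0,0,0,1],[0,0,0,0,0,0,1],[0,0,0,0,0,0,1],[0,0,-0.05,0,0,0,1],[0,0,-0.2,0,0,0,1],[0,0,-0.4,0,0,0,1],[0,0,-0.6,0,0,0,1],[0,0,-0.7,0,0,0,1],[0,0,-0.7,0,0,0,1]]'; python3 - <<'E'
from h import *
f=cam('wrist'); save(f,'w6.png',None,1.5); P=cloud(f); np.savez('w6.npz',P=P)
s=bot.observe();print(s['position'],s['tool_rot'])
m=(abs(P[...,0]-.531)<.025)&(abs(P[...,1]-.2165)<.025)&(P[...,2]>.03); print('top z pct',np.percentile(P[m][:,2],[5,50,95]))
m=(P[...,2]>.11)&(P[...,2]<.2)&(abs(P[...,0]-.53)<.03)&(P[...,1]>.24)&(P[...,1]<.35);Q=P[m];print(len(Q),[(z,Q[abs(Q[:,2]-z)<.004].mean(0).round(4).tolist(),np.ptp(Q[abs(Q[:,2]-z)<.004][:,0]).round(4)) for z in(.12,.135,.145,.15,.155,.16,.165,.17,.175) if (abs(Q[:,2]-z)<.004).sum()>3])
E
```

```text
clock: 15.05
position: [0.5301, 0.1217, 0.1403]
tool_rot: [3.136, -0.701, 1.573]
force: [-0.4, -0.5, -0.7]
grip_width: 0.0852
finger_force: 0.0
[0.52965618 0.12253813 0.13959724] [ 3.13694562 -0.70169527  1.57348984]
top z pct [0.03096384 0.03880914 0.04283141]
3742 [(0.12, [0.5299, 0.2695, 0.1204], np.float64(0.0599)), (0.145, [0.5299, 0.2612, 0.1423], np.float64(0.06)), (0.15, [0.53, 0.2702, 0.1501], np.float64(0.0136)), (0.155, [0.5299, 0.2705, 0.155], np.float64(0.0133)), (0.16, [0.53, 0.2709, 0.1601], np.float64(0.014)), (0.165, [0.53, 0.2714, 0.165], np.float64(0.014)), (0.17, [0.5299, 0.2717, 0.1689], np.float64(0.0137)), (0.175, [0.5299, 0.2714, 0.1714], np.float64(0.0121))]
```

View pics/w6.png

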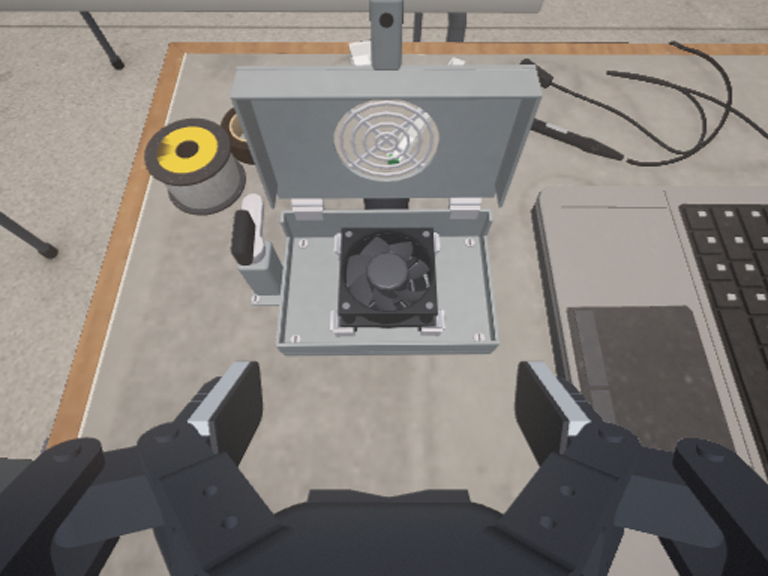

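The fan is seated between the tabs at (388,275), rotor up. The cover stands just past upright, with the tab at (386,35). I'll grip the tab again at about (0.530, 0.2735, 0.163).

```bash
python3 -m inch '[[0.2,0,-0.02,0,0,0,0.5],[0.45,0,-0.02,0,0,0,0.5],[0.65,0.001,-0.02,0,0,0,0.5],[0.65,0.001,-0.02,0,0,0,0.5],[0.65,0.001,0.15,0,0,0,0.5],[0.65,0.001,0.3,0,0,0,0.5],[0.65,0.001,0.377,0,0,0,0.5],[0.65,0.001,0.377,0,0,0,0.5],[0.65,0.001,0.377,0,0,0,0.5]]'; python3 t.py .530 .271 .166 90 40
```

```text
clock: 16.23
position: [0.5299, 0.2704, 0.1661]
tool_rot: [3.138, -0.702, 1.573]
force: [0.3, 0.5, 0.0]
grip_width: 0.0427
finger_force: 0.0
[0.002, 0.001, 0.002] [0.001, -0.003, 0.001] clock 16.23 dist 1 q [0.45, 0.82, -1.01, 1.92, 0.01, 0.45, -0.29] w 0.0427
```

```bash
python3 - <<'E'
import numpy as np
t0=94
for t in(84,74,64,54,44,34,24,14,6,0,-2):
    a=np.radians(t);b=np.radians(t0);k=(t0-t)/96
    ph=40*(1-k); s=lambda p:np.array([np.sin(np.radians(p)),-np.cos(np.radians(p))])
    d=np.array([-.117*(np.cos(a)-np.cos(b)),.117*(np.sin(a)-np.sin(b))])-.004*(s(ph)-s(40))
    print(t,round((.766*d[0]+.643*d[1])/.2,3),round((.643*d[0]-.766*d[1])/.2,3),round(-.444*k,3))
E
```

```text
84 -0.078 -0.064 -0.046
74 -0.166 -0.113 -0.092
64 -0.261 -0.146 -0.139
54 -0.36 -0.162 -0.185
44 -0.46 -0.16 -0.231
34 -0.559 -0.14 -0.278
24 -0.653 -0.103 -0.324
14 -0.739 -0.049 -0.37
6 -0.801 0.004 -0.407
0 -0.842 0.049 -0.435
-2 -0.855 0.065 -0.444
```

```bash
python3 -m inch '[[0,0,0,0,0,0,0],[0,0,0,0,0,0,0],[0,0,0,0,0,0,0],[0,0,0,0,0,0,0],[-0.04,0,-0.03,0,-0.02,0,0],[-0.078,0,-0.064,0,-0.046,0,0],[-0.166,0,-0.113,0,-0.092,0,0],[-0.261,0,-0.146,0,-0.139,0,0],[-0.36,0,-0.162,0,-0.185,0,0],[-0.46,0,-0.16,0,-0.231,0,0],[-0.559,0,-0.14,0,-0.278,0,0],[-0.653,0,-0.103,0,-0.324,0,0],[-0.739,0,-0.049,0,-0.37,0,0],[-0.801,0,0.004,0,-0.407,0,0],[-0.842,0,0.049,0,-0.435,0,0],[-0.845,0,0.053,0,-0.44,0,0],[-0.845,0,0.053,0,-0.44,0,0]]' 25; python3 t.py .531 .15 .049 90 0
```

```text
clock: 18.35
position: [0.5305, 0.1473, 0.0487]
tool_rot: [3.138, -0.008, 1.571]
force: [2.1, -7.2, 1.3]
grip_width: 0.0131
finger_force: 31.9
[0.013, 0.002, -0.001] [0.002, -0.005, -0.0] clock 18.35 dist 3 q [-0.12, 0.72, -0.35, 1.92, 0.42, 0.57, -0.75] w 0.0131
```

```bash
python3 -m inch '[[0,0,0,0,0,0,0.4],[0,0,0,0,0,0,0.4],[0,0,0,0,0,0,0.4],[0,0,-0.25,0,0,0,0.4],[0,0,-0.5,0,0,0,0.4],[0,-0.2,-0.7,0,0,0,0.4],[0,-0.42,-0.7,0,0,0,0.4],[0,-0.42,-0.7,0,0,0,0.4]]'; python3 - <<'E'
from h import *
f=cam('wrist'); save(f,'w7.png',None,1.5); P=cloud(f)
Q=P[(P[...,2]>.04)&(P[...,2]<.056)&(abs(P[...,0]-.53)<.06)&(P[...,1]>.14)&(P[...,1]<.25)]
for y in(.15,.175,.2,.235): q=Q[abs(Q[:,1]-y)<.004]; print(y,len(q),np.median(q[:,2]).round(4))
m=(P[...,2]>.066)&(P[...,2]<.0785)&(P[...,0]<.462)&(P[...,0]>.42)&(P[...,1]>.18)&(P[...,1]<.26);
n,l,s,c=cv2.connectedComponentsWithStats(m.astype(np.uint8)); i=1+s[1:,4].argmax(); Q=P[l==i]
print('rib',len(Q),cv2.minAreaRect((Q[:,:2]*1000).astype(np.float32)),Q[:,2].max(),np.median(Q,axis=0))
print(bot.observe()['position'])
E
```

```text
clock: 19.35
position: [0.4435, 0.147, 0.189]
tool_rot: [3.138, -0.01, 1.573]
force: [1.3, 0.2, -0.3]
grip_width: 0.0345
finger_force: 0.0
0.15 118 0.049
0.175 1122 0.0476
0.2 934 0.0476
0.235 1075 0.0477
rib 413 ((446.2632751464844, 225.85968017578125), (9.304178237915039, 29.736465454101562), 3.1149916648864746) 0.07510966954390239 [0.44620997 0.22606711 0.07256449]
[0.44506663 0.14719794 0.18887499]
```

View pics/w7.png

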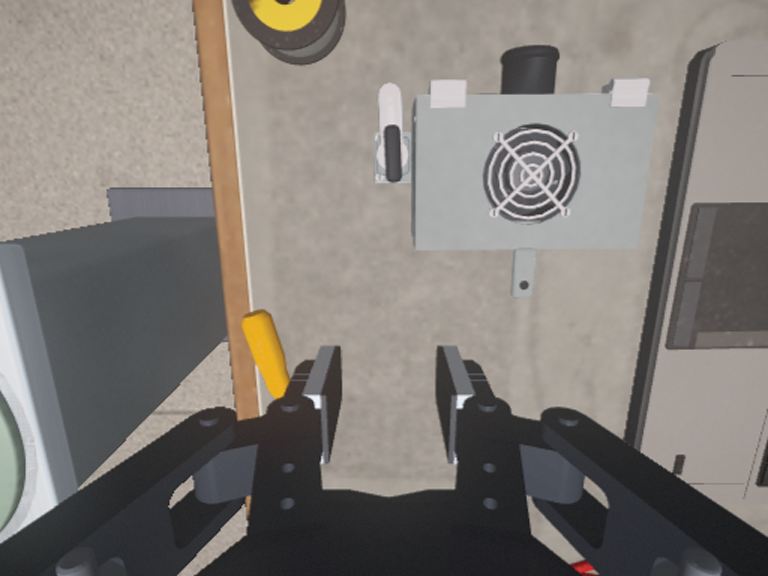

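The cover is shut: its plate measures level at 47.6 mm. The turnbutton rib is at (393,152), measured at (0.446, 0.226).

```bash
python3 -m inch '[[0.2,0.003,0.1,0,0,-0.033,0.4],[0.39,0.005,0.3,0,0,-0.033,0.4],[0.394,0.005,0.5,0,0,-0.033,0.4],[0.394,0.005,0.56,0,0,-0.033,0.4],[0.394,0.005,0.56,0,0,-0.033,0.4],[0.394,0.005,0.56,0,0,-0.033,0],[0.394,0.005,0.56,0,0,-0.033,0],[0.394,0.005,0.56,0,0,-0.033,0],[0.394,0.005,0.56,0,0,-0.033,0]]' 25; python3 t.py .446 .226 .076 93 0
```

```text
clock: 20.52
position: [0.446, 0.2272, 0.0785]
tool_rot: [3.139, -0.011, 1.623]
force: [-12.4, -0.8, 13.1]
grip_width: 0.0078
finger_force: 27.8
[-0.006, -0.0, 0.012] [0.002, -0.007, 0.0] clock 20.52 dist 3 q [-0.28, 0.62, -0.41, 2.04, 0.44, 0.56, -0.94] w 0.0078
```

```bash
python3 -m inch '[[0,-0.005,-0.012,0,0,0.05,0],[0,-0.005,-0.012,0,0,0.15,0],[0,-0.005,-0.012,0,0,0.26,0],[0,-0.005,-0.012,0,0,0.37,0],[0,-0.005,-0.012,0,0,0.48,0],[0,-0.005,-0.012,0,0,0.59,0],[0,-0.005,-0.012,0,0,0.7,0],[0,-0.005,-0.012,0,0,0.81,0],[0,-0.005,-0.012,0,0,0.92,0],[0,-0.005,-0.012,0,0,1.0,0],[0,-0.005,-0.012,0,0,1.0,0],[0,-0.005,-0.012,0,0,1.0,0]]'; python3 t.py .446 .226 .076 0 0
```

```text
clock: 22.02
position: [0.4471, 0.2257, 0.0801]
tool_rot: [-3.131, -0.005, 0.05]
force: [11.2, -8.9, -18.0]
grip_width: 0.0079
finger_force: 25.5
[-0.006, -0.002, 0.021] [-0.007, -0.003, 0.032] clock 22.02 dist 4 q [-0.58, 0.59, 0.0, 2.06, -0.02, 0.49, -2.09] w 0.0079
```

```bash
python3 -m inch '[[0,0,0,0,0,0.03,0],[0,0,0,0,0,0.03,0.35],[0,0,0,0,0,0.03,0.35],[0,0,0,0,0,0.03,0.35],[0,0,-0.2,0,0,0.03,0.35],[0,0,-0.4,0,0,0.03,0.35],[-0.4,0,-0.6,0,0,0.03,0.35],[-0.4,0,-0.6,0,0,0.03,0.35],[-0.4,0,-0.6,0,0,0.03,0.35]]'; python3 - <<'E'
from h import *
f=cam('wrist'); save(f,'w8.png',None,1.5); P=cloud(f)
Q=P[(P[...,2]>.04)&(P[...,2]<.056)&(abs(P[...,0]-.55)<.05)&(P[...,1]>.14)&(P[...,1]<.25)]
for y in(.15,.175,.2,.235): q=Q[abs(Q[:,1]-y)<.004]; print(y,len(q),np.median(q[:,2]).round(4) if len(q) else '')
m=(P[...,2]>.066)&(P[...,2]<.0785)&(P[...,0]<.49)&(P[...,0]>.42)&(P[...,1]>.18)&(P[...,1]<.26);
n,l,s,c=cv2.connectedComponentsWithStats(m.astype(np.uint8)); i=1+s[1:,4].argmax(); Q=P[l==i]
print('rib',len(Q),cv2.minAreaRect((Q[:,:2]*1000).astype(np.float32)))
print(bot.observe())
E
```

```text
clock: 23.15
position: [0.3646, 0.2221, 0.2005]
tool_rot: [-3.129, -0.004, 0.007]
force: [1.0, -0.6, 0.4]
grip_width: 0.03
finger_force: 0.0
0.15 49 0.0484
0.175 336 0.0476
0.2 206 0.0476
0.235 205 0.0478
rib 389 ((446.5515441894531, 226.19204711914062), (28.999677658081055, 8.622781753540039), 0.5585536956787109)
{'clock': 23.2, 'qpos': array([-0.69632729,  0.27899786,  0.01992835,  2.15214151, -0.01936002,
        0.69978905, -2.2266358 ]), 'qd': array([ 0.01391394,  0.03596174,  0.00560656, -0.01844577, -0.00026413,
       -0.00358375,  0.00483499]), 'joint_efforts': array([-1.02294691e+00, -6.20519114e+01,  1.27732515e+00, -2.70118529e+01,
       -4.89014375e-02,  2.27149688e-01, -2.46018777e-01]), 'position': array([0.36550227, 0.22209454, 0.19999783]), 'tool_rot': array([-3.12940645, -0.0041298 ,  0.00659099]), 'force': array([ 0.95173209, -0.06993083,  0.2890355 ]), 'moment': array([-0.08515897, -0.00928565, -0.00946985]), 'finger_force': 0.0, 'grip_width': 0.03009722721363634}
```

View pics/w8.png

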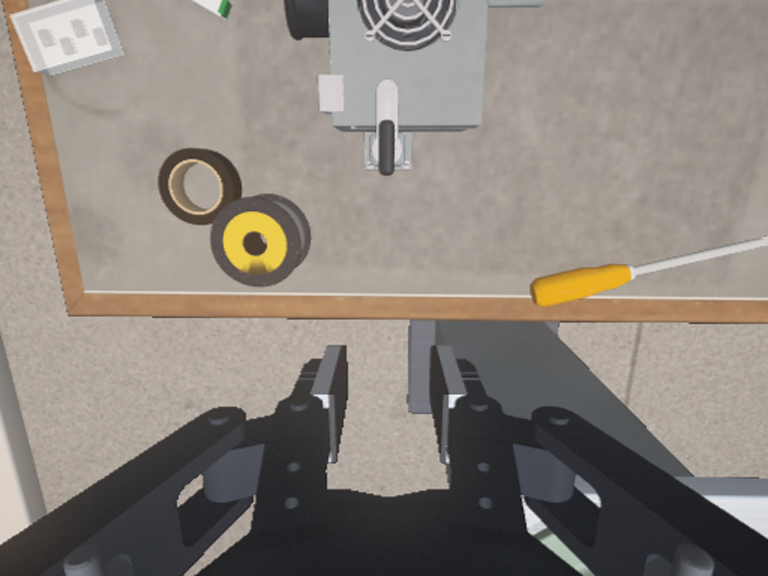

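The tongue lies square across the cover's edge at (387,100), the cover is flat, and the robot is clear.

```bash
python3 -c "
from workcell import bot
print(bot.job_done())"
```

```text
the job is handed in; nothing more can be done
None
```

The job is handed in at about 23 s: the fan is seated rotor side up, the cover is shut and the turnbutton is locked square across its edge. The bottle was upright when last seen, after the fan was lifted. No verdict came back from the hand-in.

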